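# Back off the board holder's knurled screw wheel by three turns

## Task

The circuit board in the bench holder is finished: loosen the holder by rolling a fingertip across the rim of its knurled brass wheel, stroke after stroke, until the wheel has made three full turns anticlockwise (as seen from the wheel's end of the holder). Stop there, to within about a quarter turn, with the red index line back on top, because after much more the board can drop off its ledges. Stroke the wheel gently and do not pinch it, do not touch or lift the board, leave the other things where they are, and take the hand away at the end.

Things in the scene. Friction and masses are not known exactly. Their poses are not given: they have to be found in the camera images.
- holder: Bench holder for circuit boards (small screw vice), fixed to the bench: aluminium base 200 x 100 x 11 mm, two guide rods, black jaws with tops 46 mm up. Origin: centre of its underside. x axis along the screw, the brass wheel at its -x end (towards the robot at yaw 0), z up. Black end block, 94 mm wide, top 46 mm up, at x = -100 to -84 mm.
- wheel_center (a point): Centre of the knurled brass wheel, on the screw axis, 36 mm above the bench; at the start 138 mm from the holder's origin towards its -x. The wheel is a disc 44 mm in diameter, 20 mm wide, on a level axis (the holder's x): its crown is 58 mm above the bench, its upper half is free from above and both sides. It moves 1.5 mm towards the holder's -x per turn.
- wheel (a joint): Turn of the wheel in rad: 0 as clamped, red index line (across the rim and end face) on top; grows as it is loosened (top of the rim towards the holder's +y). Three full turns = 18.85. It needs 1 to 2 N along the rim, so a light press of 4 to 10 N is enough to drag it round by friction; it stays where it is left.
- moving_jaw: Black moving jaw (94 mm wide, top 46 mm up) with the screw and the wheel that it carries. It slides 1.5 mm towards the holder's -x per turn of the wheel; the screw is self-locking, so pushing the jaw does nothing. Its origin is at the holder's origin when clamped.
- board: Green circuit board with chips, 95 x 80 x 2 mm, 60 g, loose once the jaw is backed off. It lies on 6 mm ledges inside the two jaws, its underside 40 mm above the bench. Origin: centre of its underside.
- flask: Bystander: conical glass flask with a yellow cap, 64 mm in diameter, 96 mm tall. Origin: centre of its underside.
- dispenser: Bystander: light-blue square dispenser bottle with a steel cap, 48 x 48 mm, 91 mm tall. Origin: centre of its underside.
- screwdriver: Bystander: screwdriver with a red handle, lying flat, 150 mm long, 26 mm thick. Origin: middle of its length, on the bench.
- brush: Bystander: black anti-static brush lying flat, 145 mm long, 22 mm wide, 18 mm high. Origin: near its middle, on the bench.

How it is judged:
By the outcome, as a careful person would: the job done as asked, in the order asked, and still so for the second after the job is handed in, with the robot touching nothing.
It also fails if it takes over 69 s, if anything falls off the work surface, if the arm or the gripper's body presses on something with over 40 N, if the wrist force passes 120 N, or if a joint passes its speed limit or range.

## Robot

A 6-joint arm with a two-finger parallel gripper is mounted at the origin on the work surface. World frame = base frame: x ahead of the robot, y to its left, z up, the work surface at z = 0. Lengths are in mm, angles in rad, forces in N, time in s.
With the tool pointing down it reaches from about 375 to 900 mm from the base axis. Payload 3.1 kg.
Tool frame: the origin (TCP) lies midway between the tips of the shut fingers; the grasp point (between the pads) lies 19 mm behind it; z points along the fingers, y is the line along which they close (so a half turn about z gives the same grasp; the last joint's range is limited). The gripper opens to 85 mm and grips with 20 to 120 N. Pads are 22 mm wide; open, the fingers measure 114 mm over their backs; the gripper's body (76 mm by 85 mm) begins 54 mm behind the grasp point. The pads swing forward as they close: fully open they stand 13 mm farther back than shut.
Start: joints at [0.957, 0.527, 1.433, -0, 1.181, -0.178], TCP at [263.793, 566.578, 231.31] pointing down, gripper open.
Joint ranges: [-3.08, 3.08], [-0.75, 2.2], [0.22, 2.44], [-1.43, 4.57], [0, 2.65], [-2.85, 2.85]. Speed limits (rad/s): [2.79, 2.79, 3.14, 3.14, 3.14, 3.14].

## Interface

Orientations are given as [roll, pitch, yaw] about the fixed x, y, z axes, in that order (R = Rz(yaw) Ry(pitch) Rx(roll)).
In Python, from plant import env gives the robot as it stands.
- The arm moves only by the tool jog_arm, never from a script. Its argument "increments" is one flat list of numbers, 4 for each row, row after row: the shift along the tool's x, y, z in m, then the turn about the tool's z in degrees. In form: [tx, ty, tz, roll, tx, ty, tz, roll, ...]. A call has 1 to 12 rows; each row is the pose to reach, as a shift and turn from the pose commanded when the call began, along the tool's axes at that moment; what a row does not reach only later rows make up. A row lasts 1/12 s, in which the tool goes at most 41.7 mm and 7.16 degrees, less where a joint would pass 70% of its speed; a pose out of reach is approached as far as the arm can. A call with a gripper value outside its range is refused whole. "hand" is the opening, from 0 (shut) to 1 (fully open), set as the call begins (left out, the last holds). The fingers move at their own pace and stop on an object; "squeeze" is the grip in N (left out, the last holds). Time passes only in rows, so rows that repeat a pose let the fingers close. It gives the time, the measured TCP pose, the force, the opening and the grip force at its end, in the units of the state.
- env.read_state(): the state, without advancing time (a new reading comes with each control period).
- env.get_image(name): name is "scene" or "side" or "wrist"; returns (picture, depth): 420x560x3 uint8, blue, green, red; 420x560 float32, mm along the optical axis (not along the pixel's ray), 0 where there is no reading.
- env.camera_info(name): a dict with "camera_matrix" (3x3 intrinsics, pixels), "k1" (the pictures are not rectified: a ray, as slopes to the right and down, at radius r is drawn at 1 + k1 r^2 times it, then the intrinsics apply), "world_from_camera" (4x4, takes a point from camera to world coordinates); the wrist camera has in their place "hand_eye" (4x4, takes a point from camera to tool coordinates, whose origin is the TCP and whose axes are the flange's). Camera axes: x right, y up, looking along -z (the intrinsics and any distortion apply to the point x, -y, -z); pixel columns grow to the right and rows downward; lengths in mm; the calibration is good to about 2 mm. A picture is of the moment at which its call begins: read the wrist's pose just before it. camera_info takes no time and is no camera call.
- env.finish_job(): hands the job in; it is judged then, once.
Trained networks look in the newest picture that a camera, given by its name, has taken for a name from the list of things; names that differ only in an ending like _2 or _b are one class to them, and where a whole thing is asked for, a point or a joint stands for the part that bears it (a point fixed in the world has none). Each returns a list of dicts, best first, with "p" (0 to 1); they miss things now and then, are a little off and sometimes report something else, mostly with a low value. They report only what shows in the picture. A call takes as long as a camera call.
- env.silhouettes(camera, target): "region" (420x560 bool, what is visible of it) and "uv" ([column, row] in pixels, amid what is visible of it).
- env.tip_of(camera, target): "uv" ([column, row] in pixels: a listed point, or the origin of a listed thing).
The state is a dict: "time": time; "qpos": joint angles; "joint_vel": joint speeds; "joint_torque": joint torques, N m; "ee_pos": TCP position; "tool_rot": TCP orientation; "wrist_force": force on the tool from outside, world axes, zero at the start; "moment": the same for the moment, N m; "width": opening from 0.0 (shut) to 1.0 (fully open); "finger_force": force on a finger pad.
Only numpy, scipy, OpenCV 4.12 (cv2) and the standard library are available. Lean on these libraries where they do the work, as an engineer would, in place of code of your own. Each camera call takes 0.05 s, during which the arm holds its last target. There are 200 camera calls.

## Working session

There is one attempt and no reset: what is moved stays moved. The work goes in short steps, Python scripts to look and compute and a tool call to move; the robot and the scene stay as the last step left them, time stands still between calls to the robot, and variables do not carry over. Pictures are saved under pics/ and viewed, at most 10 in all, crops included, and the job is handed in when it is done.

Besides the shell and the picture viewer there is one more tool, called after "Call:" as name(argument=value, ...) on one line, values as JSON. jog_arm: Moves the arm, as the interface text tells. Its arguments: {"type":"object","properties":{"increments":{"type":"array","items":{"type":"number"}},"hand":{"type":"number"},"squeeze":{"type":"number"}},"required":["increments"]}

```bash
mkdir -p pics
cat > h.py <<'E'
import numpy as np, cv2
from plant import env
from scipy.spatial.transform import Rotation as R
def T_tool():
    s=env.read_state(); T=np.eye(4); T[:3,:3]=R.from_euler('xyz',s['tool_rot']).as_matrix(); T[:3,3]=s['ee_pos']; return T
def ray(cam,uv,T=None):
    c=env.camera_info(cam); K=np.array(c['camera_matrix']); 
    W=np.array(c['world_from_camera']) if cam!='wrist' else T@np.array(c['hand_eye'])
    p=cv2.undistortPoints(np.array([[uv]],float),K,np.array([c['k1'],0,0,0.]))[0,0]
    d=W[:3,:3]@np.array([p[0],-p[1],-1]); return W[:3,3],d
def at_z(cam,uv,z,T=None):
    o,d=ray(cam,uv,T); return o+d*(z-o[2])/d[2]
def at_depth(cam,uv,dep,T=None):
    o,d=ray(cam,uv,T); return o+d*dep
E
python3 - <<'E'
from h import *
print(env.read_state())
for c in ['scene','side']:
    im,d=env.get_image(c); cv2.imwrite(f'pics/{c}0.png',im)
    for n,z in [('wheel_center',36),('holder',0),('board',40),('moving_jaw',0),('flask',0),('dispenser',0),('screwdriver',0),('brush',0)]:
        for r in env.tip_of(c,n)[:2]: print(c,n,round(r['p'],2),np.round(r['uv']),np.round(at_z(c,r['uv'],z)))
E
```

```text
{'time': 0.0, 'qpos': array([ 9.56533599e-01,  5.28465769e-01,  1.43392255e+00, -1.91396813e-06,
        1.18140244e+00, -1.78492121e-01]), 'joint_vel': array([-3.09681400e-05, -1.82428071e-03, -2.81258397e-04,  2.47352093e-04,
        3.42429635e-05, -8.78618594e-04]), 'joint_torque': array([-5.75224312e-04, -4.42344868e+01, -1.78028458e+01, -3.38065647e-04,
        8.46390525e-03,  2.46519869e-05]), 'ee_pos': array([263.36116867, 566.00044122, 230.32743169]), 'tool_rot': array([-3.13942915e+00, -3.88523823e-04,  2.70582235e+00]), 'wrist_force': array([0.12459815, 0.43157058, 0.56696041]), 'moment': array([-0.00562704,  0.02561989, -0.04225936]), 'finger_force': 0.0, 'width': 0.9978018894091705}
scene wheel_center 0.54 [212. 199.] [461.  16.  36.]
scene holder 0.56 [269. 234.] [593.  34.   0.]
scene board 0.86 [286. 224.] [630.  40.  40.]
scene moving_jaw 0.69 [274. 235.] [604.  35.   0.]
scene moving_jaw 0.64 [212. 199.] [428.  48.   0.]
scene flask 0.74 [275. 186.] [504. 172.   0.]
scene flask 0.42 [286. 225.] [603.  76.   0.]
scene dispenser 0.76 [190. 274.] [ 549. -138.    0.]
scene screwdriver 0.93 [328. 214.] [653. 156.   0.]
scene brush 0.92 [266. 287.] [675. -79.   0.]
side wheel_center 0.64 [226. 270.] [461.  20.  36.]
side holder 0.85 [278. 248.] [601.  38.   0.]
side holder 0.71 [336. 307.] [ 545. -139.    0.]
side board 0.66 [288. 225.] [625.  36.  40.]
side moving_jaw 0.8 [275. 248.] [599.  44.   0.]
side moving_jaw 0.56 [287. 223.] [678.  86.   0.]
side flask 0.71 [186. 245.] [492. 169.   0.]
side dispenser 0.84 [336. 306.] [ 549. -137.    0.]
side screwdriver 0.89 [258. 217.] [653. 144.   0.]
side screwdriver 0.23 [275. 247.] [600.  44.   0.]
side brush 0.82 [359. 258.] [678. -87.   0.]
side brush 0.18 [287. 224.] [673.  83.   0.]
```

```bash
python3 -c "
import cv2
a=[cv2.imread(f'pics/{c}0.png') for c in('scene','side')]
cv2.imwrite('pics/both.png',cv2.resize(cv2.vconcat(a),None,fx=.71,fy=.71))"
```

```text
(no output)
```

View pics/both.png

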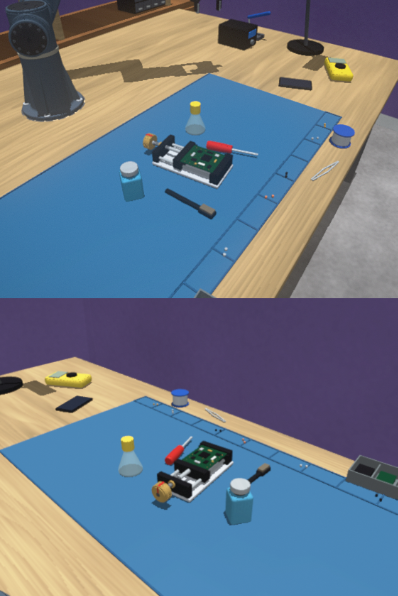

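The scene view shows the wheel at about (212,199) in the original pixels. Both cameras put it near (461,18) mm, with the holder near (598,38), so the holder's yaw is about 0.145 rad. The spacing matches the given 138 mm.

```bash
python3 -c "
from h import *
print(np.round(env.camera_info('wrist')['hand_eye'],3),env.camera_info('wrist')['camera_matrix'])"
```

```text
[[ 0.00000e+00  9.53000e-01  3.03000e-01  7.74440e+01]
 [ 1.00000e+00 -1.00000e-03  1.00000e-03 -6.30000e-02]
 [ 1.00000e-03  3.03000e-01 -9.53000e-01 -1.41426e+02]
 [ 0.00000e+00  0.00000e+00  0.00000e+00  1.00000e+00]] [[290.61816386   0.         279.64729944]
 [  0.         290.61816386 208.00518523]
 [  0.           0.           1.        ]]
```

Call:
jog_arm(increments=[-0.028,-0.028,0,-2.8,-0.056,-0.056,0,-5.5,-0.084,-0.084,0,-8.2,-0.112,-0.112,0,-11,-0.14,-0.14,0,-13.8,-0.168,-0.168,0,-16.5,-0.196,-0.196,0,-19.2,-0.224,-0.224,0,-22,-0.252,-0.252,0,-24.8,-0.28,-0.28,0,-27.5,-0.308,-0.31,0,-30.3,-0.336,-0.338,0,-33], hand=0)

```text
time: 1.9
ee_pos: [426.0, 116.4, 231.6]
tool_rot: [-3.141, 0.001, -2.999]
wrist_force: [1.0, -0.8, -0.8]
width: -0.0
finger_force: 0.0
```

Call:
jog_arm(increments=[-0.007,-0.034,0.027,0,-0.014,-0.068,0.054,0,-0.021,-0.102,0.08,0,-0.021,-0.102,0.08,0,-0.021,-0.102,0.08,0])

```text
time: 2.32
ee_pos: [460.8, 18.5, 149.9]
tool_rot: [3.141, -0.003, -3.006]
wrist_force: [-0.3, 0.9, -0.0]
width: 0.001
finger_force: 0.0
```

Run:
```python
from h import *
T=T_tool(); print(np.round(T[:3,3],1)); im,d=env.get_image('wrist'); cv2.imwrite('pics/w1.png',im)
ims,ds=env.get_image('side'); cv2.imwrite('pics/s1.png',ims)
for n,z in [('wheel_center',36),('holder',0),('board',40)]:
    for r in env.tip_of('wrist',n)[:2]: print(n,round(r['p'],2),np.round(r['uv']),np.round(at_z('wrist',r['uv'],z,T),1))
for r in env.silhouettes('wrist','wheel')[:1]:
    m=r['region'].astype('uint8'); v,u=np.nonzero(m); print(r['p'],u.min(),u.max(),v.min(),v.max())
    P=np.array([at_depth('wrist',(a,b),d[b,a],T) for a,b in zip(u,v) if d[b,a]>0])
    q=P[P[:,2]>P[:,2].max()-4]; print('crown',np.round(q.max(0),1),np.round(q.min(0),1),np.round(q.mean(0),1),np.round(np.percentile(P,[2,98],axis=0),1))
```

```text
[460.8  18.5 149.9]
wheel_center 0.57 [277. 205.] [461.1  16.3  36. ]
holder 0.21 [278. 205.] [471.9  17.8   0. ]
board 0.8 [276. 353.] [626.9  37.5  40. ]
0.67 252 301 186 222
crown [470.4  26.7  59.3] [447.8   4.1  55.3] [459.7  15.8  56.5] [[ 4.466e+02 -5.200e+00  4.000e-01]
 [ 4.758e+02  3.580e+01  5.760e+01]]
```

View pics/w1.png

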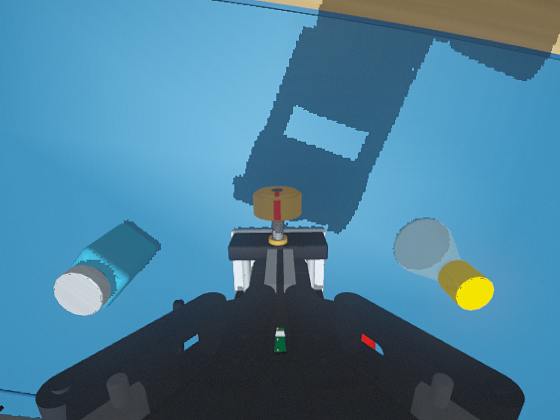

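The wrist view shows the brass wheel at about (277,203). The red line is on top at column 278, the flask (right) and dispenser (left) are well clear, and the wheel centre is at about (460.5,16.2). I'll probe the crown next.

Call:
jog_arm(increments=[0.001,-0.01,0.03,0,0.001,-0.012,0.06,0,0.001,-0.012,0.08,0,0.001,-0.012,0.087,0,0.001,-0.012,0.09,0,0.001,-0.012,0.092,0,0.001,-0.012,0.0925,0,0.001,-0.012,0.0925,0])

```text
time: 3.28
ee_pos: [462.2, 8.4, 59.8]
tool_rot: [-3.141, 0.002, -3.001]
wrist_force: [1.0, -0.3, 0.0]
width: 0.002
finger_force: 0.0
```

Call:
jog_arm(increments=[0,0,0.001,0,0,0,0.002,0,0,0,0.002,0])

```text
time: 3.53
ee_pos: [462.1, 8.2, 57.6]
tool_rot: [-3.141, 0.002, -3.002]
wrist_force: [-0.8, 1.1, 5.8]
width: -0.001
finger_force: 2.9
```

Call:
jog_arm(increments=[0,0.003,0,0,0,0.006,0,0,0,0.009,0,0,0,0.012,0,0,0,0.015,0,0,0,0.018,0,0,0,0.018,0,0])

```text
time: 4.12
ee_pos: [459.2, 26.2, 57.4]
tool_rot: [-3.141, 0.001, -3.001]
wrist_force: [-0.7, 0.3, 3.3]
width: 0.002
finger_force: 1.9
```

Run:
```python
from h import *
s=env.read_state();print(s['ee_pos'],s['wrist_force'])
im,d=env.get_image('wrist'); ims,_=env.get_image('side')
a=cv2.resize(im[120:330,180:380],(400,420),interpolation=cv2.INTER_CUBIC)
b=cv2.resize(ims[225:310,185:265],(395,420),interpolation=cv2.INTER_CUBIC)
cv2.imwrite('pics/a1.png',cv2.hconcat([a,b]))
```

```text
[459.21666268  26.23015737  57.37719025] [-0.7488045   0.28867974  3.2606487 ]
```

View pics/a1.png

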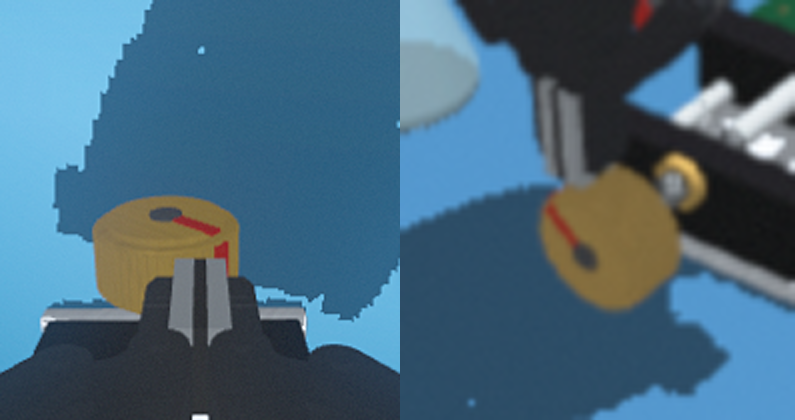

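The red line is visible on the end face in both views. It has turned about 45°, which matches 18 mm of travel without slip. Next come longer strokes and an angle-measuring helper.

```bash
cat > ang.py <<'E'
from h import *
def ang(turns=0.1,yaw=0.137,c0=(460.5,16.2,36)):
    ax=np.array([np.cos(yaw),np.sin(yaw),0]); ey=np.array([-np.sin(yaw),np.cos(yaw),0]); c=np.array(c0)-ax*(10+1.5*turns)
    for cam in ['wrist','side']:
        T=T_tool(); im,_=env.get_image(cam); b,g,r=[im[...,i].astype(int) for i in range(3)]
        v,u=np.nonzero((r>110)&(g<0.45*r)&(b<0.5*r)); Q=[]
        for a,w in zip(u,v):
            o,d=ray(cam,(a,w),T); p=o+d*((c-o)@ax/(d@ax))-c; Q.append([p@ey,p[2]])
        Q=np.array(Q).reshape(-1,2); R_=np.hypot(*Q.T); k=(R_<20)&(R_>7); m=Q[k].mean(0) if k.any() else [np.nan]*2
        print(cam,k.sum(),'angle deg %.0f'%(np.degrees(np.arctan2(m[0],m[1]))%360),end='; ')
    s=env.read_state(); print(round(s['time'],2),np.round(s['ee_pos'],1),np.round(s['wrist_force'],1))
if __name__=='__main__':
    import sys; ang(float(sys.argv[1]))
E
python3 ang.py 0.13
```

```text
wrist 62 angle deg 86; side 7 angle deg 74; 4.32 [459.2  26.1  57.2] [-0.7  1.5  6.4]
```

Call:
jog_arm(increments=[0,0,-0.008,0,0,-0.013,-0.01,0,0,-0.026,-0.006,0,0,-0.026,0,0,0,-0.026,0.0015,0,0,-0.022,0.0004,0,0,-0.018,0,0,0,-0.012,0,0,0,-0.006,0,0,0,0,0,0,0,0.003,0.0006,0,0,0.006,0.0015,0])

```text
time: 5.32
ee_pos: [457.5, 33.0, 55.3]
tool_rot: [3.141, -0.001, -3.001]
wrist_force: [0.2, 0.6, 0.7]
width: -0.003
finger_force: 0.0
```

```bash
python3 ang.py 0.2
```

```text
wrist 32 angle deg 154; side 5 angle deg 132; 5.42 [457.3  33.   55. ] [0.5 0.3 0.5]
```

Run:
```python
from h import *
T=T_tool(); im,d=env.get_image('wrist'); ims,ds=env.get_image('side'); np.savez('f.npz',T=T,im=im,ims=ims,d=d,ds=ds)
def proj(cam,P):
    c=env.camera_info(cam); W=np.array(c['world_from_camera']) if cam!='wrist' else T@np.array(c['hand_eye'])
    p=np.linalg.inv(W)@np.r_[P,1]; x,y=p[0]/-p[2],-p[1]/-p[2]; K=np.array(c['camera_matrix']); f=1+c['k1']*(x*x+y*y)
    return K[0,0]*x*f+K[0,2],K[1,1]*y*f+K[1,2]
yaw=.137; ax=np.array([np.cos(yaw),np.sin(yaw),0]); ey=np.array([-np.sin(yaw),np.cos(yaw),0]); c=np.array([460.5,16.2,36])-ax*10.3
out=[]
for cam,I in (('wrist',im),('side',ims)):
    u0,v0=map(int,proj(cam,c)); x0,y0,h=u0-32,v0-32,64
    J=cv2.resize(I[y0:y0+h,x0:x0+h],(400,400),interpolation=cv2.INTER_NEAREST); s=400/h
    pts=[proj(cam,c+22*(ey*np.sin(t)+np.array([0,0,1])*np.cos(t))) for t in np.linspace(0,2*np.pi,40)]
    cv2.polylines(J,[np.int32([((a-x0+.5)*s,(b-y0+.5)*s) for a,b in pts])],True,(255,255,0),1)
    a,b=proj(cam,c); cv2.circle(J,(int((a-x0+.5)*s),int((b-y0+.5)*s)),3,(255,0,255),-1); out.append(J)
cv2.imwrite('pics/o.png',cv2.hconcat(out))
```

```text
(no output)
```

View pics/o.png

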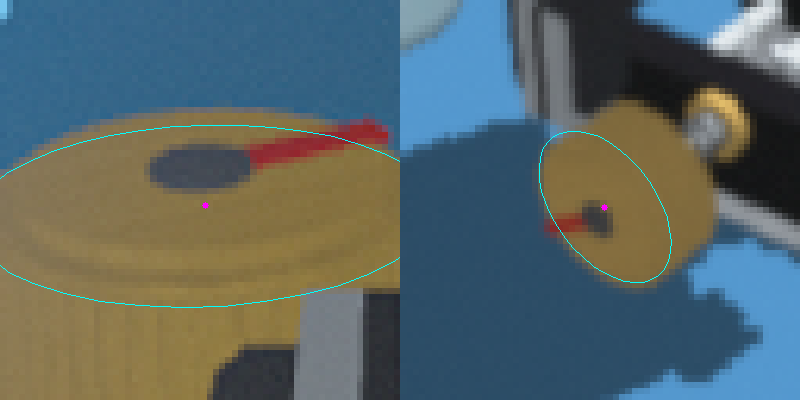

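The overlay shows the face lies about 3.5 mm nearer the robot than I modelled. The red line now points right and slightly down, at about 105°. I'll correct the model.

```bash
sed -i 's/c0=(460.5,16.2,36)/c0=(456.8,15.7,36)/; s/R_<20)&(R_>7)/R_<22.5)\&(R_>9)/' ang.py; python3 ang.py 0.25
```

```text
wrist 46 angle deg 121; side 7 angle deg 125; 5.62 [457.4  32.3  55.1] [-0.4  3.2  1.8]
```

Call:
jog_arm(increments=[0.001,0,-0.008,0,0.002,-0.016,-0.01,0,0.002,-0.032,-0.007,0,0.002,-0.032,-0.001,0,0.002,-0.032,0.0005,0,0.002,-0.028,-0.0008,0,0.002,-0.024,-0.0015,0,0.002,-0.018,-0.0015,0,0.002,-0.012,-0.0015,0,0.002,-0.006,-0.001,0,0.002,-0.003,0,0,0.002,0,0.001,0])

```text
time: 6.62
ee_pos: [456.0, 32.8, 54.8]
tool_rot: [3.142, 0.0, -3.001]
wrist_force: [0.5, 0.2, 3.9]
width: -0.003
finger_force: 1.5
```

```bash
python3 ang.py 0.4
```

```text
wrist 35 angle deg 217; side 6 angle deg 216; 6.72 [455.9  32.8  54.5] [-0.   3.1  3.6]
```

Call:
jog_arm(increments=[0,0,-0.008,0,0,-0.016,-0.011,0,0,-0.032,-0.008,0,0,-0.032,-0.002,0,0,-0.032,-0.0005,0,0,-0.028,-0.0018,0,0,-0.024,-0.0025,0,0,-0.018,-0.0025,0,0,-0.012,-0.0025,0,0,-0.006,-0.002,0,0,-0.003,-0.001,0,0,0,0,0])

```text
time: 7.72
ee_pos: [455.6, 32.9, 54.8]
tool_rot: [3.141, -0.0, -3.001]
wrist_force: [0.5, 0.4, 3.6]
width: 0.0
finger_force: 1.4
```

```bash
python3 ang.py 0.8
```

```text
wrist 39 angle deg 315; side 6 angle deg 311; 7.82 [455.6  32.9  54.5] [-0.1  3.6  3.1]
```

Call:
jog_arm(increments=[0,0,-0.008,0,0,-0.016,-0.011,0,0,-0.032,-0.008,0,0,-0.032,-0.002,0,0,-0.032,-0.0005,0,0,-0.028,-0.0018,0,0,-0.024,-0.0025,0,0,-0.018,-0.0025,0,0,-0.012,-0.0025,0,0,-0.006,-0.002,0,0,-0.003,-0.001,0,0,0,0,0])

```text
time: 8.82
ee_pos: [455.6, 32.9, 54.7]
tool_rot: [3.141, -0.0, -3.001]
wrist_force: [0.2, -0.5, 2.5]
width: 0.002
finger_force: 1.3
```

```bash
python3 ang.py 1.0
```

```text
wrist 63 angle deg 51; side 6 angle deg 57; 8.92 [455.5  33.   54.4] [0.4 2.8 4.2]
```

Call:
jog_arm(increments=[0,0,-0.008,0,0.001,-0.016,-0.011,0,0.001,-0.032,-0.008,0,0.001,-0.032,-0.002,0,0.001,-0.032,-0.0005,0,0.001,-0.028,-0.0018,0,0.001,-0.024,-0.0025,0,0.001,-0.018,-0.0025,0,0.001,-0.012,-0.0025,0,0.001,-0.006,-0.002,0,0.001,-0.003,-0.001,0,0.001,0,0,0])

```text
time: 9.92
ee_pos: [454.6, 32.7, 54.8]
tool_rot: [3.141, -0.0, -3.001]
wrist_force: [0.9, -0.2, 3.0]
width: 0.001
finger_force: 1.3
```

```bash
python3 ang.py 1.4
```

```text
wrist 38 angle deg 148; side 6 angle deg 155; 10.02 [454.5  32.8  54.4] [0.9 3.4 2.8]
```

Call:
jog_arm(increments=[0,0,-0.008,0,0,-0.016,-0.011,0,0,-0.032,-0.008,0,0,-0.032,-0.002,0,0,-0.032,-0.0005,0,0,-0.028,-0.0018,0,0,-0.024,-0.0025,0,0,-0.018,-0.0025,0,0,-0.012,-0.0025,0,0,-0.006,-0.002,0,0,-0.003,-0.001,0,0,0,0,0])

```text
time: 11.02
ee_pos: [454.6, 32.7, 54.8]
tool_rot: [3.141, -0.0, -3.001]
wrist_force: [-1.1, -0.1, 3.6]
width: 0.001
finger_force: 1.3
```

```bash
python3 ang.py 1.7
```

```text
wrist 23 angle deg 250; side 8 angle deg 247; 11.12 [454.5  32.8  54.4] [-0.1  2.8  3.8]
```

Call:
jog_arm(increments=[0,0,-0.008,0,0.001,-0.016,-0.011,0,0.001,-0.032,-0.008,0,0.001,-0.032,-0.002,0,0.001,-0.032,-0.0005,0,0.001,-0.028,-0.0018,0,0.001,-0.024,-0.0025,0,0.001,-0.018,-0.0025,0,0.001,-0.012,-0.0025,0,0.001,-0.006,-0.002,0,0.001,-0.003,-0.001,0,0.001,0,0,0])

```text
time: 12.12
ee_pos: [453.6, 32.6, 54.8]
tool_rot: [3.141, -0.0, -3.001]
wrist_force: [-0.4, -0.4, 2.4]
width: -0.002
finger_force: 1.3
```

```bash
python3 ang.py 1.9
```

```text
wrist 66 angle deg 343; side 6 angle deg 342; 12.22 [453.6  32.7  54.4] [0.2 3.5 3.4]
```

Call:
jog_arm(increments=[0,0,-0.008,0,0,-0.016,-0.011,0,0,-0.032,-0.008,0,0,-0.032,-0.002,0,0,-0.032,-0.0005,0,0,-0.028,-0.0018,0,0,-0.024,-0.0025,0,0,-0.018,-0.0025,0,0,-0.012,-0.0025,0,0,-0.006,-0.002,0,0,-0.003,-0.001,0,0,0,0,0])

```text
time: 13.22
ee_pos: [453.6, 32.6, 54.7]
tool_rot: [3.141, -0.0, -3.001]
wrist_force: [-0.0, 1.4, 3.3]
width: 0.004
finger_force: 1.3
```

```bash
python3 ang.py 2.2
```

```text
wrist 56 angle deg 81; side 7 angle deg 88; 13.32 [453.6  32.7  54.4] [1.  2.7 3.7]
```

Call:
jog_arm(increments=[0,0,-0.008,0,0.001,-0.016,-0.011,0,0.001,-0.032,-0.008,0,0.001,-0.032,-0.002,0,0.001,-0.032,-0.0005,0,0.001,-0.028,-0.0018,0,0.001,-0.024,-0.0025,0,0.001,-0.018,-0.0025,0,0.001,-0.012,-0.0025,0,0.001,-0.006,-0.002,0,0.001,-0.003,-0.001,0,0.001,0,0,0])

```text
time: 14.32
ee_pos: [452.6, 32.5, 54.7]
tool_rot: [3.141, -0.0, -3.001]
wrist_force: [1.0, -0.5, 3.2]
width: 0.001
finger_force: 1.3
```

```bash
python3 ang.py 2.5
```

```text
wrist 35 angle deg 180; side 6 angle deg 182; 14.42 [452.6  32.5  54.4] [0.4 3.9 2.5]
```

Call:
jog_arm(increments=[0,0,-0.008,0,0,-0.016,-0.011,0,0,-0.032,-0.008,0,0,-0.032,-0.002,0,0,-0.032,-0.0005,0,0,-0.028,-0.0018,0,0,-0.024,-0.0025,0,0,-0.018,-0.0025,0,0,-0.012,-0.0025,0,0,-0.006,-0.002,0,0,-0.003,-0.001,0,0,0,0,0])

```text
time: 15.42
ee_pos: [452.7, 32.5, 54.8]
tool_rot: [3.141, -0.0, -3.001]
wrist_force: [0.1, 0.5, 3.1]
width: -0.001
finger_force: 1.3
```

```bash
python3 ang.py 2.75
```

```text
wrist 25 angle deg 282; side 9 angle deg 273; 15.52 [452.6  32.5  54.4] [0.5 3.1 2.9]
```

Call:
jog_arm(increments=[0,0,-0.008,0,0,-0.016,-0.011,0,0,-0.032,-0.008,0,0,-0.032,-0.002,0,0,-0.032,-0.0005,0,0,-0.028,-0.0018,0,0,-0.024,-0.0025,0,0,-0.018,-0.0025,0,0,-0.012,-0.0025,0,0,-0.006,-0.002,0,0,-0.006,-0.002,0,0,-0.006,-0.02,0])

```text
time: 16.52
ee_pos: [451.5, 26.8, 72.8]
tool_rot: [3.139, -0.006, -3.0]
wrist_force: [-1.2, -0.2, 0.3]
width: 0.001
finger_force: 0.0
```

Call:
jog_arm(increments=[0,0,-0.03,0,0,0,-0.065,0,0,0,-0.09,0,0,0,-0.09,0,0,0,-0.09,0])

```text
time: 16.93
ee_pos: [453.9, 26.1, 165.3]
tool_rot: [-3.141, 0.002, -3.001]
wrist_force: [-0.5, -0.6, 0.1]
width: 0.0
finger_force: 0.0
```

```bash
python3 ang.py 3
python3 - <<'E'
from h import *
im,d=env.get_image('wrist'); ims,_=env.get_image('side')
cv2.imwrite('pics/e.png',cv2.hconcat([cv2.resize(im[150:290,200:360],(480,420)),cv2.resize(ims[180:330,170:280],(308,420))]))
E
```

```text
wrist 11 angle deg 355; side 4 angle deg 354; 17.03 [452.6  26.1 163.5] [0.2 0.4 0.2]
```

View pics/e.png

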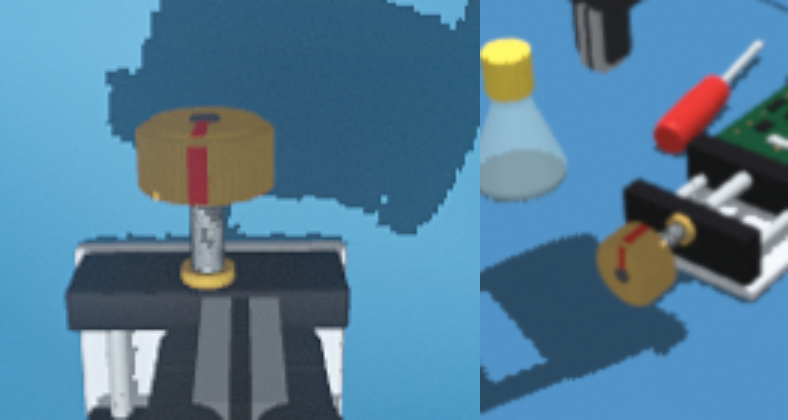

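The final view shows the red line on top of the rim, about 7° short, after the third wrap. The hand is clear, and the flask and screwdriver are where they were.

```bash
python3 -c "
from plant import env
print(env.finish_job())"
```

```text
the job is handed in; nothing more can be done
None
```

I turned the wheel three full turns anticlockwise by fingertip strokes at a few newtons; the red line stopped on top (about 7° short), the hand is clear, and the job is handed in.

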